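Unlock and draw the fuse carrier of the drill supply box

TASK

Take the drill supply out of service: lift the red-handled flat gauge key out of its wooden holder and push its blade fully home in the slot of the grey supply box, shoulder down on the box, which draws back the brass bolt, and leave it there. Then pinch the two orange side catches of the white fuse carrier together, draw it straight up out of the box and finish while holding it still and upright by the pinched catches, some 10 cm above where it sat, clear of the box. Do not disturb the other things on the bench.

Things in the scene. Friction and masses are not known exactly. Their poses are not given: they have to be found in the camera images.
- supply_box: grey drill supply box fixed on the bench, 110 (x) x 210 (y) x 50 mm high (all sizes here in mm); origin: centre of its underside, x away from the robot, y to the left, z up. Flat top at z = 50. The carrier stands in a well at y = -55, the key slot is at y = +55. Two dark steel keepers, 39 to either side in y of the carrier's middle, rise 12.5 above the top
- slot_mouth (a point): middle of the key slot in the box's top face (50 above the bench), axes as the box's; the slot is 27 (x) x 8 (y) mm and 47 deep; the plunger's head stands 10 below the mouth
- key_plunger (a joint): plunger in the slot, m pushed down: 0 untouched, 0.024 with the key fully home; it moves with about 3 N of friction (a slow push stays below 8 N) and stays where it is left
- lock_bolt (a joint): brass bolt on the box's top (at its x = -28, up to 14 above the top), over a lug at the carrier's foot; m withdrawn toward the slot: 0 locked, 0.012 with the key home; carrier free from about 0.008. Driven by the plunger, at half its travel
- gauge_key: loose flat key, 70 g, upright in its holder. Origin: blade's lower tip; z up, x along its width, y through its thickness. Steel blade 24 (x) x 5 (y) mm, z 0 to 34; black shoulder 30 x 16, z 34 to 40; red handle 30 x 10, z 40 to 84: grip it across y near z = 62. Fully home the shoulder rests on the box, origin 34 below slot_mouth. Either way round fits
- key_holder: wooden block 60 x 44 x 40 mm high on a 90 x 60 foot, fixed on the bench; origin: centre of its underside. The key stands in its slot (27 x 8), shoulder on its top, key origin 6 above the bench, axes alike
- fuse_carrier: loose white carrier, 220 g, 66 (x) x 40 (y) x 92 mm high, upright in the box's well, 1.5 play; origin: centre of its underside, 28 above the bench when seated; axes as the box's. On its left and right (+y, -y) an orange ribbed catch pad 24 wide, z 46 to 80, 54 over both. Pinch them along y at z = 64 to their stops (41 over both), lift straight up; fingers below z = 36 strike the keepers
- catch_left (a joint): left (+y) catch of the carrier, m pressed in: 0 out, 0.0065 fully in; spring 2 N at first, 5.3 N fully in. Its foot is hooked under the box's keeper and clear of it from about 0.0045
- catch_right (a joint): right (-y) catch of the carrier, otherwise the same as the left one
- calliper: bystander: grey digital calliper, 62x190x15 mm, lying flat; origin at the centre of its underside
- parts_jar: bystander: glass jar of screws, 70 across, 114 mm high; origin at the centre of its underside
- pencil: bystander: orange-red pencil, 7x173x7 mm, lying; origin at the centre of its underside
- screwdriver_yel: bystander: yellow-handled screwdriver, 28x170x28 mm, lying; origin at the centre of its underside
- masking_tape: bystander: roll of masking tape, 90 across, 24 mm high; origin at the centre of its underside

How it is judged:
On the way, in this order (a step that is already met when the one before it is completed fails the run):
1. the gauge key is fully home in the box's slot, the carrier still seated (z of gauge_key in the frame of slot_mouth between -0.038 and -0.03 m and horizontal distance between gauge_key and slot_mouth below 0.006 m and value of joint key_plunger above 0.02 m and z of fuse_carrier in the frame of supply_box below 0.034 m), for 0.2 s.
2. both catches are pinched in while the carrier is still in the box (all of step 1 and value of joint each of catch_left, catch_right above 0.0045 m and contact force between the fingers and fuse_carrier above 3 N), for 0.1 s.
At the end, for the whole second after the job is handed in: the fuse carrier is held still (0.03 m/s), upright (0.2 rad), both catches in 4.5 mm or more, its foot 70 mm or more above its seat and below 0.30 m, off box and key; the key stands in the slot, within 4 mm of fully home and 6 mm of the slot's middle, plunger down 20 mm or more (z of gauge_key in the frame of slot_mouth between -0.038 and -0.03 m and horizontal distance between gauge_key and slot_mouth below 0.006 m and value of joint key_plunger above 0.02 m and value of joint each of catch_left, catch_right above 0.0045 m and z of fuse_carrier in the frame of supply_box above 0.098 m and height (world z) of fuse_carrier below 0.3 m and angle between fuse_carrier's own z axis and vertical below 0.2 rad and linear speed of fuse_carrier below 0.03 m/s and contact force between the fingers and fuse_carrier above 3 N and contact force between fuse_carrier and supply_box below 0.1 N and contact force between fuse_carrier and gauge_key below 0.1 N); the arm keeps its last pose, push and grip.
It fails at once if the calliper, jar, pencil, screwdriver or tape is moved by more than 20 mm (distance of any of calliper, parts_jar, pencil, screwdriver_yel, masking_tape from where it was at the start of the episode above 0.02 m).
It also fails if it takes over 51 s, if anything falls off the work surface, if the arm or the gripper's body presses on something with over 40 N, if the wrist force passes 120 N, or if a joint passes its speed limit or range.

ROBOT

A 7-joint arm with a two-finger parallel gripper is mounted at the origin on a cart in front of the work surface, level with it; the furniture and walls round the work are solid. World frame = base frame: x ahead of the robot, y to its left, z up, the work surface at z = 0. Lengths are in m, angles in rad, forces in N, time in s.
With the tool pointing down it reaches from about 0.425 to 0.875 m from the base axis. Payload 4.7 kg.
Tool frame: the origin (TCP) lies at the very end of the fingers, on their centre line; the grasp point (between the pads) lies 19 mm behind it; z points along the fingers, y is the line along which they close (so a half turn about z gives the same grasp; the last joint's range is limited). The gripper opens to 87 mm and grips with 3 to 60 N. Pads are 19 mm wide; open, the fingers measure 117 mm over their backs; the gripper's body (75 mm by 190 mm) begins 51 mm behind the grasp point.
Start: joints at [-1.278, 0.321, -0.07, 1.45, 0.023, 1.371, -0.057], TCP at [0.179, 0.625, 0.223] pointing down, gripper open.
Joint ranges: [-2.86, 2.86], [-0.3, 2.09], [-1.38, 1.24], [0.06, 2.45], [-1.56, 4.7], [0.09, 2.05], [-2.69, 2.69]. Speed limits (rad/s): [2.57, 2.57, 3.14, 3.14, 3.14, 3.14, 3.14].

INTERFACE

Orientations are given as a rotation vector (axis times angle).
In Python, from bench import ctrl, vision gives the robot as it stands.
- The arm moves only by the tool jog_arm, never from a script. Its argument "increments" is a list of rows, each an object of numbers: "tx", "ty", "tz": the shift along the tool's x, y, z in mm; "wx", "wy", "wz": the turn, a rotation vector about the tool's x, y, z in rad; "gripper": the opening, from 0 (shut) to 1 (fully open). In form: [{"tx": .., "ty": .., "tz": .., "wx": .., "wy": .., "wz": .., "gripper": ..}, ...]. A call has exactly 5 rows; each row is the pose to reach, as a shift and turn from the pose commanded when the call began, along the tool's axes at that moment; what a row does not reach only later rows make up. A row lasts 1/12 s, in which the tool goes at most 41.7 mm and 7.16 degrees, less where a joint would pass 70% of its speed; a pose out of reach is approached as far as the arm can. A call with a gripper value outside its range is refused whole. The fingers move at their own pace and stop on an object; "grip_force" is the grip in N (left out, the last holds). Time passes only in rows, so rows that repeat a pose let the fingers close, or fill a call up. It gives the time, the measured TCP pose, the force, the opening and the grip force at its end, in the units of the state.
- ctrl.get_state(): the state, without advancing time (a new reading comes with each control period).
- vision.get_image(name): name is "side" or "top" or "wrist"; returns a dict with "color" (420x560x3 uint8, blue, green, red), "fx", "fy", "cx", "cy" (pixels), "extrinsics" (4x4, takes a point from world to camera coordinates). Camera axes: x right, y down, z forward; pixel columns grow to the right and rows downward; lengths in m; the calibration is good to about 2 mm. The wrist camera is an equidistant fisheye: a pixel r from the principal point sees the ray r / f radians off the axis. A picture is of the moment at which its call begins. There is no depth.
- ctrl.close_job(): hands the job in; it is judged then, once.
Trained networks look in the newest picture that a camera, given by its name, has taken for a name from the list of things; names that differ only in an ending like _2 or _b are one class to them, and where a whole thing is asked for, a point or a joint stands for the part that bears it (a point fixed in the world has none). Each returns a list of dicts, best first, with "conf" (0 to 1); they miss things now and then, are a little off and sometimes report something else, mostly with a low value. They report only what shows in the picture. A call takes as long as a camera call.
- vision.spot_in(camera, thing): "bbox" ([left, top, right, bottom] in pixels, round what is visible of it).
The state is a dict: "time": time; "joint_positions": joint angles; "qd": joint speeds; "joint_torque": joint torques, N m; "position": TCP position; "tool_rot": TCP orientation; "ft_force": force on the tool from outside, world axes, zero at the start; "torque": the same for the moment, N m; "grip_width": opening from 0.0 (shut) to 1.0 (fully open); "grip_force": force on a finger pad.
Only numpy, scipy, OpenCV 4.12 (cv2) and the standard library are available. Lean on these libraries where they do the work, as an engineer would, in place of code of your own. Each camera call takes 0.05 s, during which the arm holds its last target. There are 200 camera calls.

## Working session

There is one attempt and no reset: what is moved stays moved. The work goes in short steps, Python scripts to look and compute and a tool call to move; the robot and the scene stay as the last step left them, time stands still between calls to the robot, and variables do not carry over. Pictures are saved under pics/ and viewed, at most 10 in all, crops included, and the job is handed in when it is done.

Besides the shell and the picture viewer there is one more tool, called after ">>>" by a JSON object that holds its "method" and its "body", one argument or row to a line. jog_arm: Moves the arm, as the interface text tells. Its arguments: {"type":"object","properties":{"increments":{"type":"array"},"grip_force":{"type":"number"}},"required":["increments"]}

```bash
mkdir -p pics
python3 - <<'E'
from bench import ctrl, vision
import cv2,numpy as np
s=ctrl.get_state();print({k:np.round(v,3).tolist() for k,v in s.items()})
for c in ["side","top"]:
    im=vision.get_image(c);cv2.imwrite(f"pics/{c}0.png",im["color"])
    print(c,im["fx"],im["cx"],im["cy"],np.round(im["extrinsics"],4).tolist())
    for t in ["supply_box","gauge_key","key_holder","fuse_carrier","lock_bolt","slot_mouth"]:
        print(t,[(np.round(d["bbox"]).tolist(),round(d["conf"],2)) for d in vision.spot_in(c,t)[:2]])
E
```

```text
{'time': 0.0, 'joint_positions': [-1.278, 0.322, -0.07, 1.452, 0.023, 1.371, -0.057], 'qd': [-0.0, 0.0, 0.0, 0.0, -0.001, -0.0, 0.0], 'joint_torque': [0.001, -49.13, -0.404, -31.253, -0.064, 0.044, 0.0], 'position': [0.179, 0.624, 0.221], 'tool_rot': [-0.436, -3.111, 0.003], 'ft_force': [0.815, 0.476, 0.121], 'torque': [0.016, 0.009, 0.037], 'grip_force': 0.0, 'grip_width': 1.0}
side 417.9382431818876 281.8178973179217 208.21671877531426 [[-0.9916, -0.1287, 0.009, 0.536], [-0.085, 0.5993, -0.796, 0.2066], [0.0971, -0.7901, -0.6053, 1.1204], [0.0, 0.0, 0.0, 1.0]]
supply_box [([278.0, 174.0, 321.0, 225.0], 0.65)]
gauge_key [([266.0, 272.0, 276.0, 289.0], 0.57), ([294.0, 162.0, 316.0, 184.0], 0.29)]
key_holder [([253.0, 282.0, 291.0, 308.0], 0.73)]
fuse_carrier [([294.0, 163.0, 315.0, 185.0], 0.8)]
lock_bolt []
slot_mouth [([275.0, 174.0, 319.0, 226.0], 0.72)]
top 382.3425876456602 281.2535415644697 209.61386943557542 [[-0.0154, -0.9999, 0.0036, -0.1546], [-0.9844, 0.0145, -0.1756, 0.5783], [0.1755, -0.0063, -0.9845, 0.9874], [0.0, 0.0, 0.0, 1.0]]
supply_box [([288.0, 205.0, 373.0, 256.0], 0.84)]
gauge_key [([170.0, 213.0, 186.0, 224.0], 0.63)]
key_holder [([169.0, 204.0, 195.0, 245.0], 0.95)]
fuse_carrier []
lock_bolt []
slot_mouth [([288.0, 207.0, 373.0, 256.0], 0.87), ([220.0, 132.0, 247.0, 166.0], 0.44)]
```

Run:
```python
import cv2,numpy as np
t=cv2.imread("pics/top0.png");s=cv2.imread("pics/side0.png")
a=cv2.resize(t[110:300,140:410],(800,563),interpolation=cv2.INTER_CUBIC);cv2.imwrite("pics/topc.png",a)
cv2.imwrite("pics/sidec.png",cv2.resize(s[140:320,180:420],(800,600),interpolation=cv2.INTER_CUBIC))
```

```text
(no output)
```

View pics/topc.png

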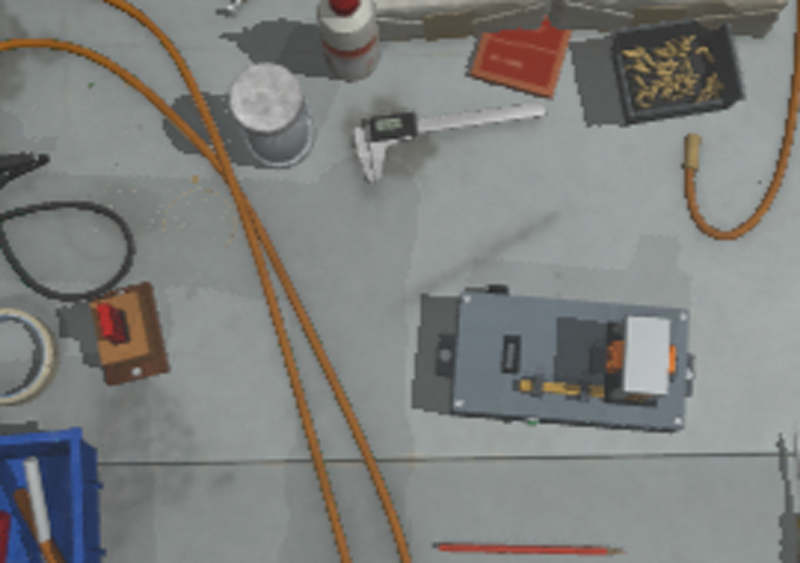

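View pics/sidec.png

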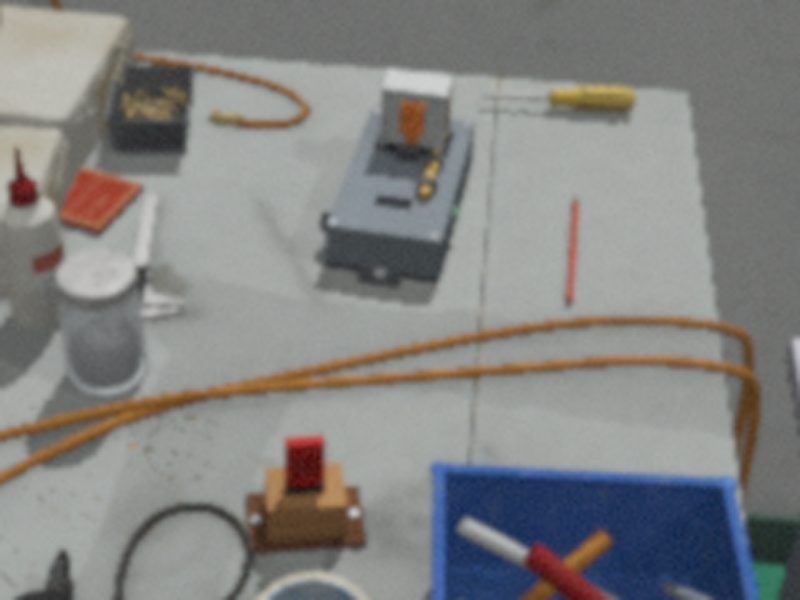

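```bash
cat > h.py <<'E'
from bench import ctrl, vision
import cv2,numpy as np
from scipy.spatial.transform import Rotation as R
from scipy.optimize import least_squares
def ray(im,uv,wrist=False):
    u,v=uv;x=(u-im["cx"])/im["fx"];y=(v-im["cy"])/im["fy"]
    if wrist:
        r=np.hypot(x,y);k=np.sin(r)/max(r,1e-9);d=np.array([x*k,y*k,np.cos(r)])
    else: d=np.array([x,y,1.])
    E=np.array(im["extrinsics"]);return -E[:3,:3].T@E[:3,3],E[:3,:3].T@d
def plane(im,uv,z,wrist=False):
    o,d=ray(im,uv,wrist);return o+d*(z-o[2])/d[2]
def proj(im,P,wrist=False):
    E=np.array(im["extrinsics"]);p=np.atleast_2d(P)@E[:3,:3].T+E[:3,3]
    if wrist:
        r=np.hypot(p[:,0],p[:,1]);t=np.arctan2(r,p[:,2]);q=p[:,:2]/np.maximum(r,1e-9)[:,None]*t[:,None]
    else: q=p[:,:2]/p[:,2:]
    return q*[im["fx"],im["fy"]]+[im["cx"],im["cy"]]
def togo(target,yaw):
    """increments in current tool frame to reach tool-down TCP target with tool y axis along world angle yaw+90deg"""
    s=ctrl.get_state();T=R.from_rotvec(s["tool_rot"])
    best=None
    for k in(0,np.pi):
        G=R.from_euler("z",yaw+k)*R.from_matrix(np.array([[-1,0,0],[0,1,0],[0,0,-1.]]))
        w=(T.inv()*G).as_rotvec()
        if best is None or np.linalg.norm(w)<np.linalg.norm(best): best=w
    print("t mm",np.round(T.inv().apply(np.array(target)-s["position"])*1000,1),"w",np.round(best,3),"time",s["time"],"pos",np.round(s["position"],4),"q",np.round(s["joint_positions"],2))
E
python3 - <<'E'
from h import *
im=vision.get_image("top");f=800/270
c=lambda u,v:(u/f+140,v/f+110)
P=[plane(im,c(*p),.05)[:2] for p in [(462,290),(690,310),(685,428),(455,412)]]
print(np.round(P,4), "center",np.mean(P,0))
for a,b in((1,0),(2,3),(3,0),(2,1)):
  d=P[b]-P[a];print(np.linalg.norm(d),np.degrees(np.arctan2(d[1],d[0])))
K=[plane(im,c(*p),.09)[:2] for p in [(96,306),(116,303),(130,340),(107,343)]];K=np.array(K);print("key",K,K.mean(0))
k=plane(im,c(511,354),.05);print("slot",k)
si=vision.get_image("side")
print("key side",plane(si,(180+305*.3,140+440*.3),.09))
w=vision.get_image("wrist");print(w["fx"],w["cx"],w["cy"],np.round(w["extrinsics"],3).tolist());cv2.imwrite("pics/w0.png",w["color"])
togo((K.mean(0)[0],K.mean(0)[1],.22),0)
E
```

```text
[[ 0.5803 -0.2033]
 [ 0.5586 -0.412 ]
 [ 0.4511 -0.4013]
 [ 0.4686 -0.1945]] center [ 0.5146758  -0.30277022]
0.20978880015363838 84.05753191612695
0.20749441736881724 85.16294037214914
0.11207440763330424 -4.497447163922384
0.1080369471212792 -5.680873960835387
key [[0.56348413 0.12091531]
 [0.56590424 0.10341878]
 [0.53284375 0.09014331]
 [0.53049421 0.1101686 ]] [0.54818158 0.1061615 ]
slot [ 0.52048513 -0.24659775  0.05      ]
key side [0.55203508 0.11501474 0.09      ]
325.19226210127806 281.1178546862982 212.52937001974524 [[0.274, 0.962, 0.001, -0.651], [0.923, -0.263, 0.282, -0.035], [0.271, -0.077, -0.959, 0.39], [0.0, 0.0, 0.0, 1.0]]
t mm [-497.8 -397.1    2.6] w [ 0.     0.    -0.279] time 0.85 pos [0.1789 0.6249 0.2226] q [-1.28  0.32 -0.07  1.45  0.02  1.37 -0.06]
```

>>> {"method": "jog_arm", "body": {
  "increments": [
    {"tx": -30, "ty": -24, "wz": -0.09},
    {"tx": -60, "ty": -48, "wz": -0.18},
    {"tx": -90, "ty": -72, "wz": -0.27},
    {"tx": -120, "ty": -96, "wz": -0.36},
    {"tx": -150, "ty": -120, "wz": -0.45}
  ]
}}

```text
validation failed for argument at $.in...
```

```bash
python3 -c "
from h import *
togo((.548,.108,.22),.19)"
```

```text
t mm [-497.1 -395.4    2.6] w [ 0.     0.    -0.469] time 0.85 pos [0.1789 0.6249 0.2226] q [-1.28  0.32 -0.07  1.45  0.02  1.37 -0.06]
```

>>> {"method": "jog_arm", "body": {
  "increments": [
    {"tx": -30, "ty": -24, "tz": 0, "wx": 0, "wy": 0, "wz": -0.09, "gripper": 1},
    {"tx": -60, "ty": -48, "tz": 0, "wx": 0, "wy": 0, "wz": -0.18, "gripper": 1},
    {"tx": -90, "ty": -72, "tz": 0, "wx": 0, "wy": 0, "wz": -0.27, "gripper": 1},
    {"tx": -120, "ty": -96, "tz": 0, "wx": 0, "wy": 0, "wz": -0.36, "gripper": 1},
    {"tx": -150, "ty": -120, "tz": 0, "wx": 0, "wy": 0, "wz": -0.45, "gripper": 1}
  ]
}}

```text
time: 1.27
position: [0.2909, 0.4667, 0.2227]
tool_rot: [-0.276, 3.129, 0.001]
ft_force: [1.5, 0.2, 0.4]
grip_width: 1.001
grip_force: 0.0
```

```bash
python3 -c "
from h import *
togo((.548,.108,.22),.19)"
```

```text
t mm [-190.3 -398.1    2.6] w [ 0.     0.    -0.014] time 1.2667 pos [0.2909 0.4667 0.2227] q [-1.04  0.11 -0.02  1.7   0.    1.33  0.68]
```

>>> {"method": "jog_arm", "body": {
  "increments": [
    {"tx": -17, "ty": -36, "tz": 0, "wx": 0, "wy": 0, "wz": 0, "gripper": 1},
    {"tx": -34, "ty": -72, "tz": 0, "wx": 0, "wy": 0, "wz": 0, "gripper": 1},
    {"tx": -51, "ty": -108, "tz": 0, "wx": 0, "wy": 0, "wz": 0, "gripper": 1},
    {"tx": -68, "ty": -144, "tz": 0, "wx": 0, "wy": 0, "wz": 0, "gripper": 1},
    {"tx": -85, "ty": -180, "tz": 0, "wx": 0, "wy": 0, "wz": 0, "gripper": 1}
  ]
}}

```text
time: 1.68
position: [0.4054, 0.3037, 0.223]
tool_rot: [-0.269, 3.129, 0.001]
ft_force: [1.1, 0.5, 0.1]
grip_width: 0.999
grip_force: 0.0
```

>>> {"method": "jog_arm", "body": {
  "increments": [
    {"tx": -17, "ty": -36, "tz": 0, "wx": 0, "wy": 0, "wz": 0, "gripper": 1},
    {"tx": -34, "ty": -72, "tz": 0, "wx": 0, "wy": 0, "wz": 0, "gripper": 1},
    {"tx": -51, "ty": -108, "tz": 0, "wx": 0, "wy": 0, "wz": 0, "gripper": 1},
    {"tx": -68, "ty": -144, "tz": 0, "wx": 0, "wy": 0, "wz": 0, "gripper": 1},
    {"tx": -85, "ty": -180, "tz": 0, "wx": 0, "wy": 0, "wz": 0, "gripper": 1}
  ]
}}

```text
time: 2.1
position: [0.5198, 0.1408, 0.223]
tool_rot: [-0.269, 3.129, 0.001]
ft_force: [0.2, 0.3, -0.8]
grip_width: 1.003
grip_force: 0.0
```

```bash
python3 -c "
from h import *
togo((.548,.108,.22),.19)
w=vision.get_image('wrist');cv2.imwrite('pics/w1.png',w['color'])
import pickle;pickle.dump(w,open('w1.pkl','wb'))
print(proj(w,[(.548,.108,.09),(.52,-.2466,.05)],True),[vision.spot_in('wrist',t)[:1] for t in('gauge_key','key_holder','supply_box')])
togo((.548,.108,.22),.19)
"
```

```text
t mm [-22.2 -37.1   3. ] w [ 0.001  0.001 -0.019] time 2.1 pos [0.5198 0.1408 0.223 ] q [-0.63  0.08  0.34  1.74 -0.03  1.32  1.45]
[[242.31316322 224.4080036 ]
 [  1.85425516 150.64591784]] [[{'bbox': [243.9, 207.0, 263.4, 244.2], 'conf': 0.74}], [{'bbox': [228.8, 167.2, 282.8, 243.3], 'conf': 0.81}], [{'bbox': [0.0, 108.1, 57.7, 199.7], 'conf': 0.76}]]
t mm [-22.7 -37.7   2.6] w [ 0.     0.    -0.022] time 2.3 pos [0.5194 0.1414 0.2226] q [-0.63  0.08  0.34  1.74 -0.03  1.33  1.45]
```

View pics/w1.png

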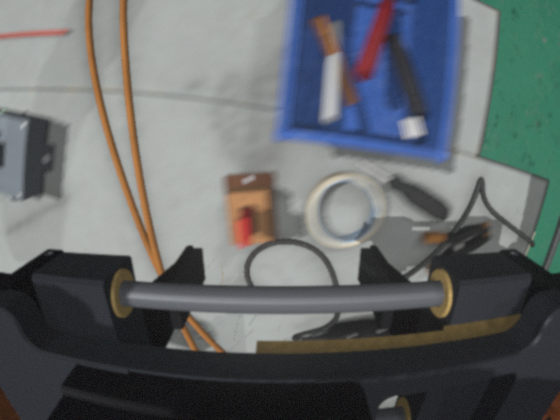

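```bash
python3 -c "
from h import *
togo((.565,.108,.16),.19)
"
```

```text
t mm [-39.4 -40.6  62.6] w [ 0.     0.    -0.022] time 2.3 pos [0.5194 0.1414 0.2226] q [-0.63  0.08  0.34  1.74 -0.03  1.33  1.45]
```

>>> {"method": "jog_arm", "body": {
  "increments": [
    {"tx": -13, "ty": -13, "tz": 20, "wx": 0, "wy": 0, "wz": -0.01, "gripper": 1},
    {"tx": -26, "ty": -26, "tz": 40, "wx": 0, "wy": 0, "wz": -0.02, "gripper": 1},
    {"tx": -39, "ty": -40, "tz": 62, "wx": 0, "wy": 0, "wz": -0.02, "gripper": 1},
    {"tx": -39, "ty": -40, "tz": 62, "wx": 0, "wy": 0, "wz": -0.02, "gripper": 1},
    {"tx": -39, "ty": -40, "tz": 62, "wx": 0, "wy": 0, "wz": -0.02, "gripper": 1}
  ]
}}

```text
time: 2.72
position: [0.5629, 0.1108, 0.1591]
tool_rot: [0.301, -3.124, 0.0]
ft_force: [-0.5, 0.3, 0.6]
grip_width: 1.003
grip_force: 0.0
```

```bash
python3 -c "
from h import *
w=vision.get_image('wrist')
import pickle;pickle.dump(w,open('w2.pkl','wb'))
u,v=proj(w,[(.548,.108,.06)],True)[0];print(u,v)
x,y=int(u)-70,int(v)-60;x=max(x,0);y=max(min(y,300),0);print(x,y)
cv2.imwrite('pics/w2.png',cv2.resize(w['color'][y:y+120,x:x+140],(700,600),interpolation=cv2.INTER_CUBIC))
"
```

```text
281.2967564379178 195.11805856259429
211 135
```

View pics/w2.png

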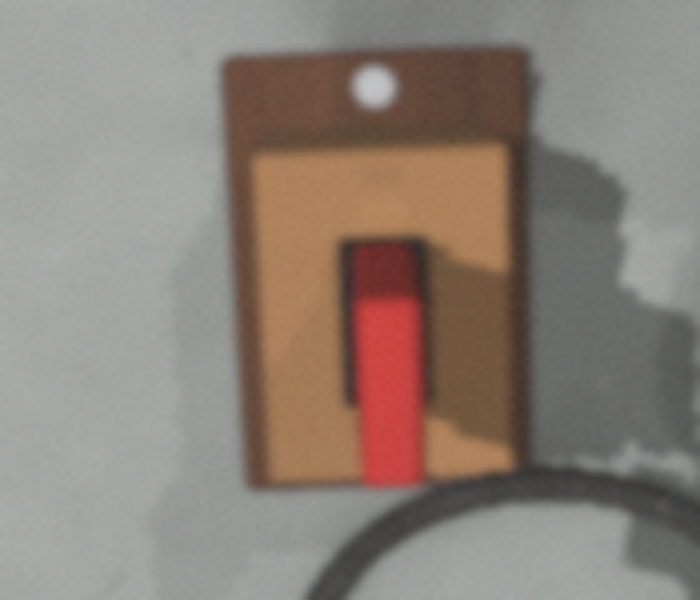

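```bash
cat > fit.py <<'E'
from h import *
def fit(w,pts,p0,off=(0,0),s=1.,wrist=True):
    """pts: list of (u,v,X,Y,Z) pixel / body coords ; pose x,y,yaw (z=0)"""
    A=np.array(pts,float);uv=A[:,:2]/s+off
    def f(p):
        c,n=np.cos(p[2]),np.sin(p[2])
        P=np.c_[p[0]+c*A[:,2]-n*A[:,3],p[1]+n*A[:,2]+c*A[:,3],A[:,4]]
        return (proj(w,P,wrist)-uv).ravel()
    r=least_squares(f,p0,loss="soft_l1");print("pose",np.round(r.x,4),"res px\n",np.round(f(r.x).reshape(-1,2),1).tolist());return r.x
E
python3 -c "
from fit import *
import pickle;w=pickle.load(open('w2.pkl','rb'))
sh=[(340,238),(428,240),(432,400),(350,405)];ht=[(252,152),(507,145),(518,470),(268,480)];kh=[(355,298),(420,296),(424,487),(366,487)]
sg=[(-1,-1),(-1,1),(1,1),(1,-1)]
mk=lambda P,a,b,z:[(u,v,sx*a,sy*b,z) for (u,v),(sx,sy) in zip(P,sg)]
h=mk(ht,.03,.022,.04);k=mk(sh,.015,.008,.046)+mk(kh,.015,.005,.09)
for q in(h,k,h+k): p=fit(w,q,[.548,.108,.2],(211,135),5)
p=fit(w,k,[.548,.108,.2],(211,135),5);togo((p[0],p[1],.049),p[2])
"
```

```text
pose [0.5541 0.1155 0.2334] res px
 [[0.4, 0.3], [-0.2, -0.2], [-1.3, -0.0], [0.8, -0.2]]
pose [0.5538 0.1153 0.2344] res px
 [[-0.7, 0.3], [0.2, -0.8], [0.4, 0.5], [-1.2, 0.3], [-0.1, -0.4], [0.6, -0.5], [1.0, 0.0], [-0.7, 0.6]]
pose [0.5539 0.1154 0.2331] res px
 [[0.2, 0.1], [-0.3, -0.4], [-1.5, -0.2], [0.6, -0.3], [-0.6, 0.4], [0.3, -0.7], [0.5, 0.6], [-1.2, 0.3], [0.0, -0.3], [0.7, -0.4], [1.0, 0.2], [-0.6, 0.7]]
pose [0.5538 0.1153 0.2344] res px
 [[-0.7, 0.3], [0.2, -0.8], [0.4, 0.5], [-1.2, 0.3], [-0.1, -0.4], [0.6, -0.5], [1.0, 0.0], [-0.7, 0.6]]
t mm [  8.5   5.4 111.5] w [ 0.001 -0.001 -0.041] time 2.7667 pos [0.5633 0.1116 0.1605] q [-0.57  0.2   0.37  1.74 -0.08  1.22  1.59]
```

>>> {"method": "jog_arm", "body": {
  "increments": [
    {"tx": 5, "ty": 3, "tz": 20, "wx": 0, "wy": 0, "wz": -0.02, "gripper": 0.7},
    {"tx": 8.5, "ty": 5.4, "tz": 45, "wx": 0, "wy": 0, "wz": -0.04, "gripper": 0.7},
    {"tx": 8.5, "ty": 5.4, "tz": 75, "wx": 0, "wy": 0, "wz": -0.04, "gripper": 0.7},
    {"tx": 8.5, "ty": 5.4, "tz": 100, "wx": 0, "wy": 0, "wz": -0.04, "gripper": 0.7},
    {"tx": 8.5, "ty": 5.4, "tz": 111, "wx": 0, "wy": 0, "wz": -0.04, "gripper": 0.7}
  ],
  "grip_force": 40
}}

```text
time: 3.18
position: [0.5526, 0.1156, 0.0478]
tool_rot: [0.367, -3.117, -0.002]
ft_force: [-1.4, -0.2, -0.2]
grip_width: 0.733
grip_force: 0.0
```

```bash
python3 -c "
from h import *
togo((.554,.1154,.049),.233)"
```

```text
t mm [-1.4 -0.5 -1.2] w [ 0.001 -0.003  0.001] time 3.1833 pos [0.5526 0.1156 0.0478] q [-0.56  0.3   0.35  1.87 -0.12  1.    1.65]
```

>>> {"method": "jog_arm", "body": {
  "increments": [
    {"tx": 0, "ty": 0, "tz": 0, "wx": 0, "wy": 0, "wz": 0, "gripper": 0},
    {"tx": 0, "ty": 0, "tz": 0, "wx": 0, "wy": 0, "wz": 0, "gripper": 0},
    {"tx": 0, "ty": 0, "tz": 0, "wx": 0, "wy": 0, "wz": 0, "gripper": 0},
    {"tx": 0, "ty": 0, "tz": 0, "wx": 0, "wy": 0, "wz": 0, "gripper": 0},
    {"tx": 0, "ty": 0, "tz": 0, "wx": 0, "wy": 0, "wz": 0, "gripper": 0}
  ],
  "grip_force": 40
}}

```text
time: 3.6
position: [0.556, 0.1138, 0.0513]
tool_rot: [-0.362, 3.118, 0.001]
ft_force: [0.1, -0.7, -0.5]
grip_width: 0.407
grip_force: 0.0
```

>>> {"method": "jog_arm", "body": {
  "increments": [
    {"tx": 0, "ty": 0, "tz": 0, "wx": 0, "wy": 0, "wz": 0, "gripper": 0},
    {"tx": 0, "ty": 0, "tz": 0, "wx": 0, "wy": 0, "wz": 0, "gripper": 0},
    {"tx": 0, "ty": 0, "tz": 0, "wx": 0, "wy": 0, "wz": 0, "gripper": 0},
    {"tx": 0, "ty": 0, "tz": 0, "wx": 0, "wy": 0, "wz": 0, "gripper": 0},
    {"tx": 0, "ty": 0, "tz": 0, "wx": 0, "wy": 0, "wz": 0, "gripper": 0}
  ]
}}

```text
time: 4.02
position: [0.5549, 0.1135, 0.0497]
tool_rot: [-0.362, 3.12, 0.0]
ft_force: [-0.1, -0.3, 0.7]
grip_width: 0.111
grip_force: 40.0
```

>>> {"method": "jog_arm", "body": {
  "increments": [
    {"tx": 0, "ty": 0, "tz": -10, "wx": 0, "wy": 0, "wz": 0, "gripper": 0},
    {"tx": 0, "ty": 0, "tz": -30, "wx": 0, "wy": 0, "wz": 0, "gripper": 0},
    {"tx": 0, "ty": 0, "tz": -60, "wx": 0, "wy": 0, "wz": 0, "gripper": 0},
    {"tx": 0, "ty": 0, "tz": -95, "wx": 0, "wy": 0, "wz": 0, "gripper": 0},
    {"tx": 0, "ty": 0, "tz": -130, "wx": 0, "wy": 0, "wz": 0, "gripper": 0}
  ]
}}

```text
time: 4.43
position: [0.5541, 0.113, 0.181]
tool_rot: [0.362, -3.119, 0.001]
ft_force: [1.2, 0.2, -0.8]
grip_width: 0.111
grip_force: 40.0
```

```bash
python3 -c "
from h import *
togo((.54,-.2466,.22),-.09)
w=vision.get_image('wrist');cv2.imwrite('pics/w3.png',w['color'])"
```

```text
t mm [  96.1 -346.8  -38.7] w [-0.001 -0.001  0.321] time 4.4333 pos [0.5541 0.113  0.181 ] q [-0.58  0.17  0.37  1.73 -0.06  1.25  1.61]
```

View pics/w3.png

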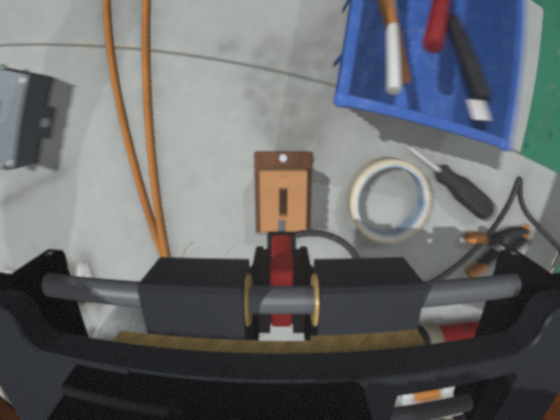

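>>> {"method": "jog_arm", "body": {
  "increments": [
    {"tx": 10.5, "ty": -38, "tz": 0, "wx": 0, "wy": 0, "wz": 0.06, "gripper": 0},
    {"tx": 21, "ty": -76, "tz": 0, "wx": 0, "wy": 0, "wz": 0.12, "gripper": 0},
    {"tx": 31.5, "ty": -114, "tz": 0, "wx": 0, "wy": 0, "wz": 0.18, "gripper": 0},
    {"tx": 42, "ty": -152, "tz": 0, "wx": 0, "wy": 0, "wz": 0.24, "gripper": 0},
    {"tx": 53, "ty": -190, "tz": 0, "wx": 0, "wy": 0, "wz": 0.32, "gripper": 0}
  ]
}}

```text
time: 4.9
position: [0.5464, -0.0855, 0.1802]
tool_rot: [0.144, 3.137, 0.001]
ft_force: [1.4, -0.4, -0.6]
grip_width: 0.114
grip_force: 40.0
```

```bash
python3 -c "
from h import *
togo((.55,-.2466,.18),-.09)"
```

```text
t mm [-1.830e+01 -1.601e+02  1.000e-01] w [ 0.     0.001 -0.002] time 4.9 pos [ 0.5464 -0.0855  0.1802] q [-0.38  0.15  0.54  1.77 -0.08  1.24  1.66]
```

>>> {"method": "jog_arm", "body": {
  "increments": [
    {"tx": -4, "ty": -38, "tz": 0, "wx": 0, "wy": 0, "wz": 0, "gripper": 0},
    {"tx": -8, "ty": -76, "tz": 0, "wx": 0, "wy": 0, "wz": 0, "gripper": 0},
    {"tx": -13, "ty": -114, "tz": 0, "wx": 0, "wy": 0, "wz": 0, "gripper": 0},
    {"tx": -18, "ty": -145, "tz": 0, "wx": 0, "wy": 0, "wz": 0, "gripper": 0},
    {"tx": -18, "ty": -160, "tz": 0, "wx": 0, "wy": 0, "wz": 0, "gripper": 0}
  ]
}}

```text
time: 5.32
position: [0.5494, -0.2505, 0.1802]
tool_rot: [0.148, 3.138, -0.005]
ft_force: [-0.0, 0.1, -0.6]
grip_width: 0.11
grip_force: 40.0
```

```bash
python3 -c "
from h import *
w=vision.get_image('wrist')
import pickle;pickle.dump(w,open('w4.pkl','wb'))
u,v=proj(w,[(.52,-.2466,.05)],True)[0];print(u,v);togo((.52,-.2466,.1),-.09)
cv2.imwrite('pics/w4.png',cv2.resize(w['color'][90:270,160:400],(800,600),interpolation=cv2.INTER_CUBIC))
"
```

```text
282.483919839485 171.2772425631715
t mm [28.9  3.5 80.2] w [-0.005  0.    -0.007] time 5.3667 pos [ 0.5485 -0.2525  0.1802] q [-0.15  0.28  0.64  1.65 -0.17  1.27  2.  ]
```

View pics/w4.png

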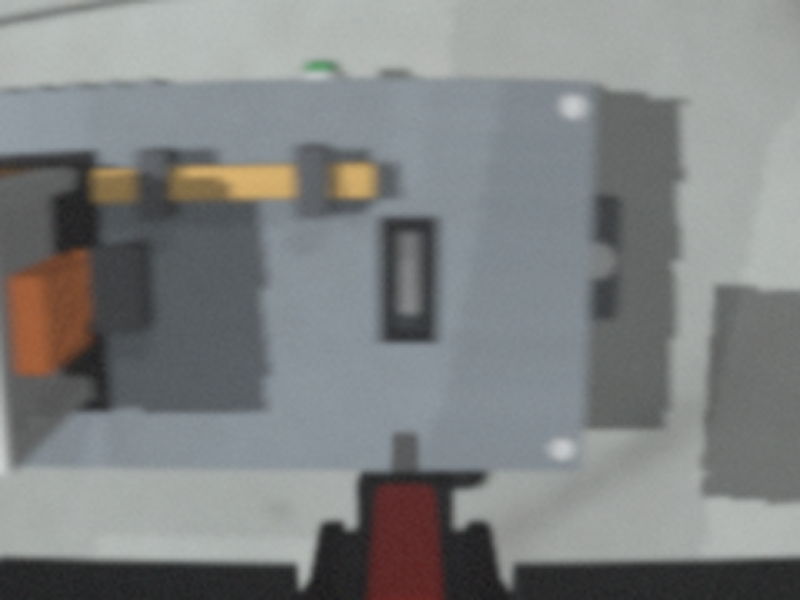

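```bash
cat >> h.py <<'E'
def avg(n=6):
    P=[];Q=[]
    for _ in range(n):
        s=ctrl.get_state();P.append(s["position"]);Q.append(s["tool_rot"]);vision.get_image("wrist")
    m=R.from_rotvec(Q).mean();return np.mean(P,0),m,np.std(P,0)
E
python3 -c "
from fit import *
import pickle;w=pickle.load(open('w4.pkl','rb'))
sc=800/240;off=(160,90)
q=[(597,82,-.055,.105,.05),(580,468,.055,.105,.05),(410,281,0,.055,.05)]
b=fit(w,q,[.515,-.303,-.09],off,sc)
c,n=np.cos(b[2]),np.sin(b[2]);sl=np.array([b[0]-n*.055,b[1]+c*.055]);print('slot from fit',sl,'direct',plane(w,(160+410/sc,90+281/sc),.05,True))
P=np.array([plane(w,(160+u/sc,90+v/sc),.05,True)[:2] for u,v in[(384,220),(438,220),(436,341),(382,341)]]);d=P[3]-P[0];print('slot yaw',np.arctan2(d[1],d[0]),np.linalg.norm(d),np.linalg.norm(P[1]-P[0]))
P,m,s=avg();print(P,s,m.as_rotvec())
y=m.as_matrix()[:,1];yaw=np.arctan2(-y[0],y[1]);print('tool yaw',yaw)
print('tip edge', plane(w,(160+405/sc,90+433/sc),P[2]-.043,True), 'expect',P[:2]-.012*np.array([np.cos(yaw),np.sin(yaw)]))
"
```

```text
pose [ 0.517  -0.3013 -0.0984] res px
 [[-0.0, -0.1], [0.3, 0.8], [-0.3, -0.4]]
slot from fit [ 0.52240687 -0.24659736] direct [ 0.52282001 -0.24639036  0.05      ]
slot yaw -0.11347044672768239 0.03358521767028226 0.014567912973732462
[ 0.54990764 -0.24633111  0.1797153 ] [0.00095284 0.0035844  0.00026833] [-1.43389746e-01 -3.13815784e+00  9.83182052e-04]
tool yaw -0.09132110199880529
tip edge [ 0.53840527 -0.24908354  0.1367153 ] expect [ 0.53795764 -0.24523678]
```

```bash
python3 -c "
from fit import *
import pickle
P,m,s=avg(4);w=vision.get_image('wrist');pickle.dump(w,open('w5.pkl','wb'));print(P,s)
a=pickle.load(open('w4.pkl','rb'));d=np.array(w['extrinsics'])[:3,3]-np.array(a['extrinsics'])[:3,3];print(d)
g=lambda i:cv2.cvtColor(i['color'],cv2.COLOR_BGR2GRAY)
# track slot by template from w4 and blade tip
for nm,(x,y,X,Y) in dict(slot=(268,150,300,198),tip=(272,216,292,230)).items():
    t=g(a)[y:Y,x:X];r=cv2.matchTemplate(g(w)[y-15:Y+15,x-20:X+20],t,cv2.TM_CCOEFF_NORMED);_,v,_,l=cv2.minMaxLoc(r);print(nm,v,l[0]-20,l[1]-15)
cv2.imwrite('pics/w5.png',cv2.resize(w['color'][130:250,200:360],(800,600),interpolation=cv2.INTER_CUBIC))
togo((.5226,-.2465,.105),-.1)
"
```

```text
[ 0.55102955 -0.24279353  0.17956195] [6.76671601e-05 2.88549465e-04 4.33101403e-05]
[-0.00352601  0.00057525  0.00067489]
slot 0.975869357585907 -6 0
tip 0.9891899228096008 0 0
t mm [27.9 -5.2 74.7] w [0.    0.    0.013] time 5.9167 pos [ 0.5508 -0.2438  0.1797] q [-0.16  0.28  0.64  1.65 -0.17  1.27  1.99]
```

View pics/w5.png

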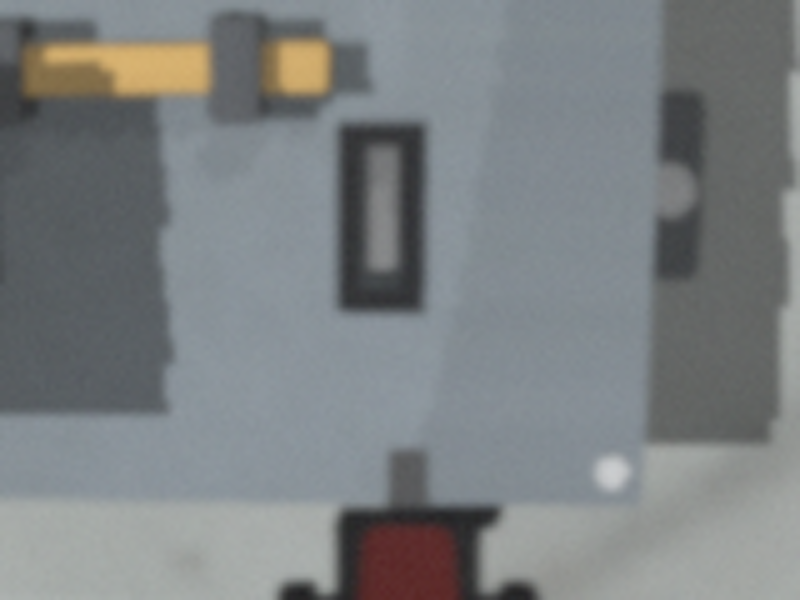

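```bash
python3 -c "
from fit import *
import pickle;w=pickle.load(open('w5.pkl','rb'))
pl=lambda u,v,z=.05:plane(w,(200+u/5,130+v/5),z,True)[:2]
print('slot',pl(382,217.5),pl(381,217.5))
d=pl(640,503)-pl(662,0);print('edge yaw',np.arctan2(d[1],d[0]))
d=pl(338,311)+pl(422,311)-pl(338,125)-pl(424,125);print('slot yaw',np.arctan2(d[1],d[0]))
d=pl(424,125)+pl(422,311)-pl(338,125)-pl(338,311);print('slot yaw y',np.arctan2(-d[0],d[1]))
P,m,s=avg(4);y=m.as_matrix()[:,1];yaw=np.arctan2(-y[0],y[1]);print(P,s,yaw)
k=pl(407,452,P[2]-.043);print('tip',k,'expect',P[:2]-.012*np.array([np.cos(yaw),np.sin(yaw)]))
d=pl(407,497,P[2]-.043)-k;print('blade yaw',np.arctan2(d[1],d[0]))
"
```

```text
slot [ 0.52284446 -0.24504991] [ 0.52282865 -0.24523056]
edge yaw -0.09615719520111865
slot yaw -0.09437003400341767
slot yaw y -0.08734864672802801
[ 0.55066691 -0.24412042  0.17962897] [8.27405638e-05 2.40224400e-04 2.12636332e-05] -0.08796385683660321
tip [ 0.54000175 -0.24214727] expect [ 0.5387133  -0.24306621]
blade yaw -0.08565724776154918
```

```bash
python3 -c "
from h import *
togo((.5215,-.246,.105),-.092)"
```

```text
t mm [28.8 -4.1 74.6] w [0.    0.    0.003] time 6.1167 pos [ 0.5506 -0.2445  0.1796] q [-0.16  0.28  0.64  1.65 -0.17  1.27  1.99]
```

>>> {"method": "jog_arm", "body": {
  "increments": [
    {"tx": 10, "ty": -1.5, "tz": 15, "wx": 0, "wy": 0, "wz": 0.003, "gripper": 0},
    {"tx": 20, "ty": -3, "tz": 35, "wx": 0, "wy": 0, "wz": 0.003, "gripper": 0},
    {"tx": 28.8, "ty": -4.1, "tz": 55, "wx": 0, "wy": 0, "wz": 0.003, "gripper": 0},
    {"tx": 28.8, "ty": -4.1, "tz": 70, "wx": 0, "wy": 0, "wz": 0.003, "gripper": 0},
    {"tx": 28.8, "ty": -4.1, "tz": 74, "wx": 0, "wy": 0, "wz": 0.003, "gripper": 0}
  ]
}}

```text
time: 6.53
position: [0.5194, -0.2455, 0.1031]
tool_rot: [-0.145, -3.134, -0.002]
ft_force: [-0.3, -0.3, -0.7]
grip_width: 0.117
grip_force: 40.0
```

```bash
python3 -c "
from fit import *
import pickle
avg(8);P,m,s=avg(4);print(P,s);w=vision.get_image('wrist');pickle.dump(w,open('w6.pkl','wb'))
print(proj(w,[(.5228,-.2451,.05)],True))
togo((.5215,-.246,.105),-.092)
a=w['color'][150:270,200:360]
cv2.imwrite('pics/w6.png',cv2.resize(a,(800,600),interpolation=cv2.INTER_CUBIC))
"
```

```text
[ 0.52203104 -0.24631276  0.10625559] [1.86732886e-04 7.74032130e-05 2.14497050e-04]
[[282.45971864 230.84066795]]
t mm [0.1 0.2 0.8] w [0. 0. 0.] time 7.1833 pos [ 0.5216 -0.2462  0.1058] q [-0.15  0.29  0.63  1.8  -0.19  1.12  2.03]
```

View pics/w6.png

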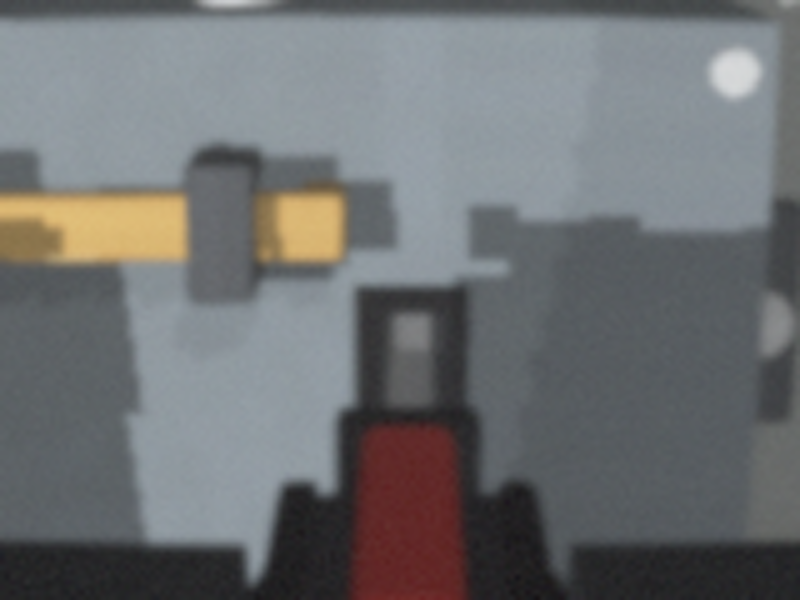

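```bash
python3 -c "
from fit import *
import pickle;w=pickle.load(open('w6.pkl','rb'))
pl=lambda u,v,z:plane(w,(200+u/5,150+v/5),z,True)[:2]
a=pl(411.5,288,.05);x=np.array([np.cos(.09),-np.sin(.09)]);print('slot centre',a+.0168*x)
for r in(346,350,354):print('blade centre',pl(412,r,.0625)+.012*x)
"
```

```text
slot centre [ 0.52246445 -0.24519206]
blade centre [ 0.52215895 -0.24514838]
blade centre [ 0.52271249 -0.24519801]
blade centre [ 0.52326691 -0.24524771]
```

>>> {"method": "jog_arm", "body": {
  "increments": [
    {"tx": 0, "ty": 0, "tz": 5, "wx": 0, "wy": 0, "wz": 0, "gripper": 0},
    {"tx": 0, "ty": 0, "tz": 9, "wx": 0, "wy": 0, "wz": 0, "gripper": 0},
    {"tx": 0, "ty": 0, "tz": 13, "wx": 0, "wy": 0, "wz": 0, "gripper": 0},
    {"tx": 0, "ty": 0, "tz": 16, "wx": 0, "wy": 0, "wz": 0, "gripper": 0},
    {"tx": 0, "ty": 0, "tz": 19, "wx": 0, "wy": 0, "wz": 0, "gripper": 0}
  ]
}}

```text
time: 7.6
position: [0.5215, -0.2461, 0.086]
tool_rot: [-0.144, -3.138, -0.0]
ft_force: [0.2, -0.1, -1.1]
grip_width: 0.111
grip_force: 40.0
```

>>> {"method": "jog_arm", "body": {
  "increments": [
    {"tx": 0, "ty": 0, "tz": 2, "wx": 0, "wy": 0, "wz": 0, "gripper": 0},
    {"tx": 0, "ty": 0, "tz": 4, "wx": 0, "wy": 0, "wz": 0, "gripper": 0},
    {"tx": 0, "ty": 0, "tz": 6, "wx": 0, "wy": 0, "wz": 0, "gripper": 0},
    {"tx": 0, "ty": 0, "tz": 8, "wx": 0, "wy": 0, "wz": 0, "gripper": 0},
    {"tx": 0, "ty": 0, "tz": 10, "wx": 0, "wy": 0, "wz": 0, "gripper": 0}
  ]
}}

```text
time: 8.02
position: [0.5215, -0.2462, 0.0767]
tool_rot: [0.144, 3.138, 0.0]
ft_force: [-0.4, 0.7, 3.2]
grip_width: 0.113
grip_force: 40.0
```

>>> {"method": "jog_arm", "body": {
  "increments": [
    {"tx": 0, "ty": 0, "tz": 2, "wx": 0, "wy": 0, "wz": 0, "gripper": 0},
    {"tx": 0, "ty": 0, "tz": 4, "wx": 0, "wy": 0, "wz": 0, "gripper": 0},
    {"tx": 0, "ty": 0, "tz": 6, "wx": 0, "wy": 0, "wz": 0, "gripper": 0},
    {"tx": 0, "ty": 0, "tz": 8, "wx": 0, "wy": 0, "wz": 0, "gripper": 0},
    {"tx": 0, "ty": 0, "tz": 10, "wx": 0, "wy": 0, "wz": 0, "gripper": 0}
  ]
}}

```text
time: 8.43
position: [0.5215, -0.2461, 0.0664]
tool_rot: [0.144, 3.138, 0.0]
ft_force: [-1.1, -0.1, 2.4]
grip_width: 0.112
grip_force: 40.0
```

>>> {"method": "jog_arm", "body": {
  "increments": [
    {"tx": 0, "ty": 0, "tz": 2, "wx": 0, "wy": 0, "wz": 0, "gripper": 0},
    {"tx": 0, "ty": 0, "tz": 4, "wx": 0, "wy": 0, "wz": 0, "gripper": 0},
    {"tx": 0, "ty": 0, "tz": 5, "wx": 0, "wy": 0, "wz": 0, "gripper": 0},
    {"tx": 0, "ty": 0, "tz": 6, "wx": 0, "wy": 0, "wz": 0, "gripper": 0},
    {"tx": 0, "ty": 0, "tz": 6, "wx": 0, "wy": 0, "wz": 0, "gripper": 0}
  ]
}}

```text
time: 8.85
position: [0.5215, -0.2461, 0.0603]
tool_rot: [0.144, 3.138, 0.0]
ft_force: [1.0, 0.3, 0.3]
grip_width: 0.112
grip_force: 40.0
```

Push on until the force rises (shoulder contact).

>>> {"method": "jog_arm", "body": {
  "increments": [
    {"tx": 0, "ty": 0, "tz": 1, "wx": 0, "wy": 0, "wz": 0, "gripper": 0},
    {"tx": 0, "ty": 0, "tz": 1.5, "wx": 0, "wy": 0, "wz": 0, "gripper": 0},
    {"tx": 0, "ty": 0, "tz": 2, "wx": 0, "wy": 0, "wz": 0, "gripper": 0},
    {"tx": 0, "ty": 0, "tz": 2, "wx": 0, "wy": 0, "wz": 0, "gripper": 0},
    {"tx": 0, "ty": 0, "tz": 2, "wx": 0, "wy": 0, "wz": 0, "gripper": 0}
  ]
}}

```text
time: 9.27
position: [0.5216, -0.2461, 0.0597]
tool_rot: [0.144, 3.138, 0.001]
ft_force: [-2.1, 2.1, 8.9]
grip_width: 0.112
grip_force: 40.0
```

>>> {"method": "jog_arm", "body": {
  "increments": [
    {"tx": 0, "ty": 0, "tz": 1, "wx": 0, "wy": 0, "wz": 0, "gripper": 0},
    {"tx": 0, "ty": 0, "tz": 1, "wx": 0, "wy": 0, "wz": 0, "gripper": 0},
    {"tx": 0, "ty": 0, "tz": 1, "wx": 0, "wy": 0, "wz": 0, "gripper": 0},
    {"tx": 0, "ty": 0, "tz": 1, "wx": 0, "wy": 0, "wz": 0, "gripper": 0},
    {"tx": 0, "ty": 0, "tz": 0.5, "wx": 0, "wy": 0, "wz": 0, "gripper": 0}
  ]
}}

```text
time: 9.68
position: [0.5216, -0.2462, 0.0597]
tool_rot: [0.144, 3.138, 0.002]
ft_force: [-2.5, 2.9, 9.7]
grip_width: 0.116
grip_force: 40.0
```

>>> {"method": "jog_arm", "body": {
  "increments": [
    {"tx": 0, "ty": 0, "tz": -1, "wx": 0, "wy": 0, "wz": 0, "gripper": 0},
    {"tx": 0, "ty": 0, "tz": -2, "wx": 0, "wy": 0, "wz": 0, "gripper": 0.5},
    {"tx": 0, "ty": 0, "tz": -2, "wx": 0, "wy": 0, "wz": 0, "gripper": 0.5},
    {"tx": 0, "ty": 0, "tz": -2, "wx": 0, "wy": 0, "wz": 0, "gripper": 0.5},
    {"tx": 0, "ty": 0, "tz": -2, "wx": 0, "wy": 0, "wz": 0, "gripper": 0.5}
  ]
}}

```text
time: 10.1
position: [0.5212, -0.2462, 0.0597]
tool_rot: [-0.144, -3.138, 0.0]
ft_force: [0.4, 0.4, 0.1]
grip_width: 0.331
grip_force: 0.0
```

>>> {"method": "jog_arm", "body": {
  "increments": [
    {"tx": 0, "ty": 0, "tz": -15, "wx": 0, "wy": 0, "wz": 0, "gripper": 0.6},
    {"tx": 0, "ty": 0, "tz": -45, "wx": 0, "wy": 0, "wz": 0, "gripper": 0.8},
    {"tx": 0, "ty": 0, "tz": -85, "wx": 0, "wy": 0, "wz": 0, "gripper": 1},
    {"tx": 0, "ty": 0, "tz": -120, "wx": 0, "wy": 0, "wz": 0, "gripper": 1},
    {"tx": 0, "ty": 0, "tz": -150, "wx": 0, "wy": 0, "wz": 0, "gripper": 1}
  ]
}}

```text
time: 10.52
position: [0.5216, -0.2466, 0.2124]
tool_rot: [0.145, 3.137, -0.001]
ft_force: [1.9, -0.9, 0.6]
grip_width: 0.709
grip_force: 0.0
```

>>> {"method": "jog_arm", "body": {
  "increments": [
    {"tx": -6, "ty": -25, "tz": 0, "wx": 0, "wy": 0, "wz": 0, "gripper": 1},
    {"tx": -12, "ty": -55, "tz": 0, "wx": 0, "wy": 0, "wz": 0, "gripper": 1},
    {"tx": -20, "ty": -85, "tz": 0, "wx": 0, "wy": 0, "wz": 0, "gripper": 1},
    {"tx": -30, "ty": -105, "tz": 0, "wx": 0, "wy": 0, "wz": 0, "gripper": 1},
    {"tx": -30, "ty": -110, "tz": 0, "wx": 0, "wy": 0, "wz": 0, "gripper": 1}
  ]
}}

```text
time: 10.93
position: [0.5408, -0.3627, 0.2095]
tool_rot: [-0.15, -3.137, 0.005]
ft_force: [-0.5, 0.5, 0.3]
grip_width: 0.985
grip_force: 0.0
```

```bash
python3 -c "
from fit import *
import pickle
avg(7);P,m,s=avg(3);print(P,s);w=vision.get_image('wrist');pickle.dump(w,open('w7.pkl','wb'))
a=w['color'][90:270,190:430]
cv2.imwrite('pics/w7.png',cv2.resize(a,(800,600),interpolation=cv2.INTER_CUBIC))
togo((.512,-.3565,.09),-.092)
"
```

```text
[ 0.54166123 -0.35700009  0.21017158] [1.04426970e-05 1.68883355e-04 6.28676402e-05]
t mm [ 29.6  -1.5 120.3] w [0.    0.001 0.001] time 11.4833 pos [ 0.5415 -0.3577  0.2103] q [ 0.01  0.38  0.69  1.49 -0.24  1.36  2.2 ]
```

View pics/w7.png

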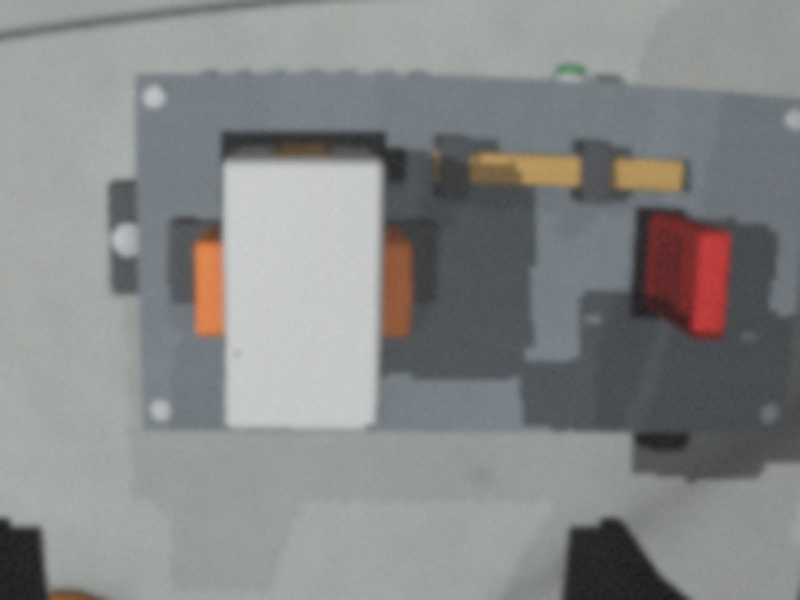

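```bash
python3 -c "
from fit import *
import pickle;w=pickle.load(open('w7.pkl','rb'));sc=800/240;off=(190,90)
# image: up=-x, right=+y
P=[(223,160),(384,158),(378,427),(226,427)];sg=[(-1,-1),(-1,1),(1,1),(1,-1)]
q=[(u,v,sx*.033,sy*.02,.12) for (u,v),(sx,sy) in zip(P,sg)]
p=fit(w,q,[.512,-.356,-.09],off,sc)
p=fit(w,[(193,338,.012,-.027,.108),(410,336,.012,.027,.108)]+q,[.512,-.356,-.09],off,sc)
print('expected from slot',.522+.11*np.sin(-.092),-.2455-.11*np.cos(.092))
togo((p[0],p[1],.073),-.092)
"
```

```text
pose [ 0.5116 -0.3547 -0.0872] res px
 [[-2.1, -0.9], [1.5, -0.4], [2.1, 0.7], [-1.4, 0.8]]
pose [ 0.5118 -0.355  -0.0847] res px
 [[0.3, -0.5], [-0.1, -0.2], [-2.6, -0.5], [1.0, -0.2], [1.8, 0.9], [-1.7, 1.1]]
expected from slot 0.5118942699063035 -0.35503480825414974
t mm [ 2.990e+01 -1.000e-01  1.373e+02] w [0.    0.001 0.001] time 11.4833 pos [ 0.5415 -0.3577  0.2103] q [ 0.01  0.38  0.69  1.49 -0.24  1.36  2.2 ]
```

>>> {"method": "jog_arm", "body": {
  "increments": [
    {"tx": 10, "ty": -0.4, "tz": 10, "wx": 0, "wy": 0, "wz": 0, "gripper": 1},
    {"tx": 20, "ty": -0.8, "tz": 25, "wx": 0, "wy": 0, "wz": 0, "gripper": 1},
    {"tx": 30, "ty": -1, "tz": 45, "wx": 0, "wy": 0, "wz": 0, "gripper": 1},
    {"tx": 30, "ty": -1, "tz": 55, "wx": 0, "wy": 0, "wz": 0, "gripper": 1},
    {"tx": 30, "ty": -1, "tz": 60, "wx": 0, "wy": 0, "wz": 0, "gripper": 1}
  ]
}}

```text
time: 11.9
position: [0.5106, -0.3559, 0.1486]
tool_rot: [-0.144, -3.137, -0.002]
ft_force: [0.1, 0.7, -0.5]
grip_width: 1.006
grip_force: 0.0
```

```bash
python3 -c "
from h import *
avg(6);togo((.5114,-.3557,.073),-.092);print(avg(2))"
```

```text
t mm [ 1.2  1.3 78.1] w [-0.001  0.002  0.001] time 12.2 pos [ 0.5124 -0.357   0.1511] q [ 0.01  0.36  0.69  1.63 -0.24  1.23  2.23]
(array([ 0.51227454, -0.35704269,  0.15104185]), Rotation.from_matrix(array([[-9.95837342e-01,  9.11353898e-02,  1.52584045e-03],
                            [ 9.11340293e-02,  9.95838193e-01, -9.38726159e-04],
                            [-1.60504137e-03, -7.95762576e-04, -9.99998395e-01]])), array([8.88547302e-05, 6.12122880e-07, 4.54053524e-05]))
```

>>> {"method": "jog_arm", "body": {
  "increments": [
    {"tx": 1, "ty": 1.2, "tz": 15, "wx": 0, "wy": 0, "wz": 0, "gripper": 1},
    {"tx": 1, "ty": 1.2, "tz": 35, "wx": 0, "wy": 0, "wz": 0, "gripper": 1},
    {"tx": 1, "ty": 1.2, "tz": 55, "wx": 0, "wy": 0, "wz": 0, "gripper": 1},
    {"tx": 1, "ty": 1.2, "tz": 70, "wx": 0, "wy": 0, "wz": 0, "gripper": 1},
    {"tx": 1, "ty": 1.2, "tz": 78, "wx": 0, "wy": 0, "wz": 0, "gripper": 1}
  ]
}}

```text
time: 12.72
position: [0.5098, -0.3547, 0.0703]
tool_rot: [-0.144, -3.136, -0.002]
ft_force: [0.5, 0.5, 0.5]
grip_width: 1.0
grip_force: 0.0
```

>>> {"method": "jog_arm", "body": {
  "increments": [
    {"tx": 0, "ty": 0, "tz": 0, "wx": 0, "wy": 0, "wz": 0, "gripper": 0.62},
    {"tx": 0, "ty": 0, "tz": 0, "wx": 0, "wy": 0, "wz": 0, "gripper": 0.62},
    {"tx": 0, "ty": 0, "tz": 0, "wx": 0, "wy": 0, "wz": 0, "gripper": 0.62},
    {"tx": 0, "ty": 0, "tz": 0, "wx": 0, "wy": 0, "wz": 0, "gripper": 0.62},
    {"tx": 0, "ty": 0, "tz": 0, "wx": 0, "wy": 0, "wz": 0, "gripper": 0.62}
  ],
  "grip_force": 30
}}

```text
time: 13.13
position: [0.5111, -0.3558, 0.0732]
tool_rot: [0.144, 3.136, -0.001]
ft_force: [0.5, 0.1, -0.8]
grip_width: 0.7
grip_force: 0.0
```

>>> {"method": "jog_arm", "body": {
  "increments": [
    {"tx": 0, "ty": 0, "tz": 0, "wx": 0, "wy": 0, "wz": 0, "gripper": 0.3},
    {"tx": 0, "ty": 0, "tz": 0, "wx": 0, "wy": 0, "wz": 0, "gripper": 0.3},
    {"tx": 0, "ty": 0, "tz": 0, "wx": 0, "wy": 0, "wz": 0, "gripper": 0.3},
    {"tx": 0, "ty": 0, "tz": 0, "wx": 0, "wy": 0, "wz": 0, "gripper": 0.3},
    {"tx": 0, "ty": 0, "tz": 0, "wx": 0, "wy": 0, "wz": 0, "gripper": 0.3}
  ]
}}

```text
time: 13.55
position: [0.5109, -0.3554, 0.073]
tool_rot: [0.144, 3.137, 0.0]
ft_force: [-1.9, 1.1, 4.8]
grip_width: 0.451
grip_force: 30.0
```

>>> {"method": "jog_arm", "body": {
  "increments": [
    {"tx": 0, "ty": 0, "tz": 0, "wx": 0, "wy": 0, "wz": 0, "gripper": 0.3},
    {"tx": 0, "ty": 0, "tz": 0, "wx": 0, "wy": 0, "wz": 0, "gripper": 0.3},
    {"tx": 0, "ty": 0, "tz": 0, "wx": 0, "wy": 0, "wz": 0, "gripper": 0.3},
    {"tx": 0, "ty": 0, "tz": 0, "wx": 0, "wy": 0, "wz": 0, "gripper": 0.3},
    {"tx": 0, "ty": 0, "tz": 0, "wx": 0, "wy": 0, "wz": 0, "gripper": 0.3}
  ]
}}

```text
time: 13.97
position: [0.5109, -0.3555, 0.073]
tool_rot: [0.144, 3.137, 0.0]
ft_force: [-1.2, 2.0, 5.7]
grip_width: 0.446
grip_force: 30.0
```

>>> {"method": "jog_arm", "body": {
  "increments": [
    {"tx": 0, "ty": 0, "tz": -2, "wx": 0, "wy": 0, "wz": 0, "gripper": 0.3},
    {"tx": 0, "ty": 0, "tz": -4, "wx": 0, "wy": 0, "wz": 0, "gripper": 0.3},
    {"tx": 0, "ty": 0, "tz": -6, "wx": 0, "wy": 0, "wz": 0, "gripper": 0.3},
    {"tx": 0, "ty": 0, "tz": -8, "wx": 0, "wy": 0, "wz": 0, "gripper": 0.3},
    {"tx": 0, "ty": 0, "tz": -10, "wx": 0, "wy": 0, "wz": 0, "gripper": 0.3}
  ]
}}

```text
time: 14.38
position: [0.5102, -0.3552, 0.0818]
tool_rot: [-0.144, -3.138, -0.0]
ft_force: [-0.3, 0.8, -2.4]
grip_width: 0.448
grip_force: 30.0
```

>>> {"method": "jog_arm", "body": {
  "increments": [
    {"tx": 0, "ty": 0, "tz": -6, "wx": 0, "wy": 0, "wz": 0, "gripper": 0.3},
    {"tx": 0, "ty": 0, "tz": -14, "wx": 0, "wy": 0, "wz": 0, "gripper": 0.3},
    {"tx": 0, "ty": 0, "tz": -24, "wx": 0, "wy": 0, "wz": 0, "gripper": 0.3},
    {"tx": 0, "ty": 0, "tz": -34, "wx": 0, "wy": 0, "wz": 0, "gripper": 0.3},
    {"tx": 0, "ty": 0, "tz": -44, "wx": 0, "wy": 0, "wz": 0, "gripper": 0.3}
  ]
}}

```text
time: 14.8
position: [0.5107, -0.3557, 0.1276]
tool_rot: [0.144, 3.137, -0.001]
ft_force: [-0.9, 0.8, -2.7]
grip_width: 0.448
grip_force: 30.0
```

>>> {"method": "jog_arm", "body": {
  "increments": [
    {"tx": 0, "ty": 0, "tz": -12, "wx": 0, "wy": 0, "wz": 0, "gripper": 0.3},
    {"tx": 0, "ty": 0, "tz": -24, "wx": 0, "wy": 0, "wz": 0, "gripper": 0.3},
    {"tx": 0, "ty": 0, "tz": -36, "wx": 0, "wy": 0, "wz": 0, "gripper": 0.3},
    {"tx": 0, "ty": 0, "tz": -44, "wx": 0, "wy": 0, "wz": 0, "gripper": 0.3},
    {"tx": 0, "ty": 0, "tz": -48, "wx": 0, "wy": 0, "wz": 0, "gripper": 0.3}
  ]
}}

```text
time: 15.22
position: [0.511, -0.356, 0.176]
tool_rot: [0.144, 3.136, -0.001]
ft_force: [0.5, -0.3, -2.1]
grip_width: 0.45
grip_force: 30.0
```

>>> {"method": "jog_arm", "body": {
  "increments": [
    {"tx": 0, "ty": 0, "tz": 0, "wx": 0, "wy": 0, "wz": 0, "gripper": 0.3},
    {"tx": 0, "ty": 0, "tz": 0, "wx": 0, "wy": 0, "wz": 0, "gripper": 0.3},
    {"tx": 0, "ty": 0, "tz": 0, "wx": 0, "wy": 0, "wz": 0, "gripper": 0.3},
    {"tx": 0, "ty": 0, "tz": 0, "wx": 0, "wy": 0, "wz": 0, "gripper": 0.3},
    {"tx": 0, "ty": 0, "tz": 0, "wx": 0, "wy": 0, "wz": 0, "gripper": 0.3}
  ]
}}

```text
time: 15.63
position: [0.5101, -0.3552, 0.1733]
tool_rot: [-0.144, -3.137, -0.001]
ft_force: [0.7, 0.0, -2.6]
grip_width: 0.444
grip_force: 30.0
```

```bash
python3 -c "
from h import *
print(avg(6)[2]);s=ctrl.get_state();print(s['time'],s['position'],s['ft_force'],s['grip_width'])
w=vision.get_image('side')
cv2.imwrite('pics/s9.png',cv2.resize(w['color'][100:280,200:440],(800,600),interpolation=cv2.INTER_CUBIC))"
```

```text
[9.42148276e-05 8.50742023e-05 1.99546184e-04]
15.9333 [ 0.51036521 -0.35540269  0.17395733] [ 0.214879   -0.11488416 -3.35112556] 0.44642685002321714
```

View pics/s9.png

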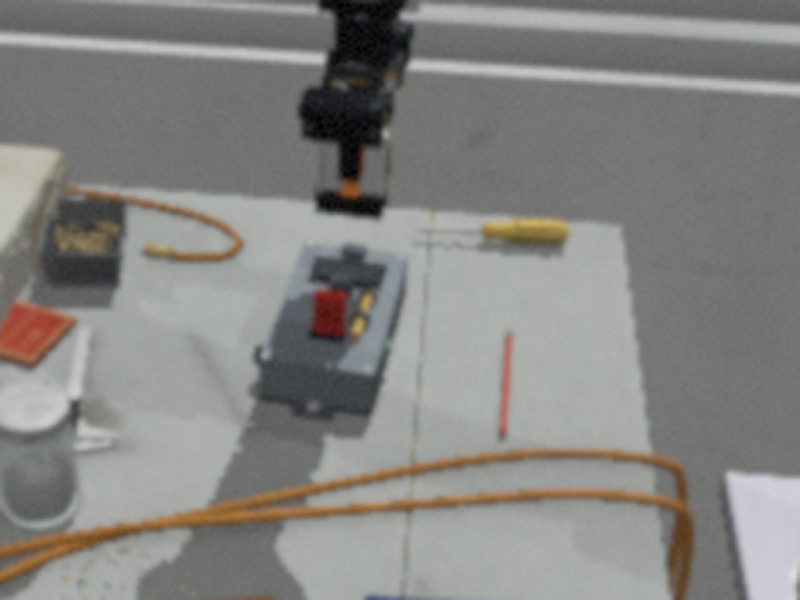

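The side view shows the carrier held upright at about (350,180), clear of the box. The red key stands in the slot at (330,313) and the pencil and screwdriver have not moved, so I'm handing in.

```bash
python3 -c "
from bench import ctrl
print(ctrl.close_job())"
```

```text
the job is handed in; nothing more can be done
None
```

The job is handed in: the key is fully home in the slot with the bolt drawn back, and the fuse carrier is held still and upright by its pinched catches about 10 cm above its seat; the judge gave no verdict.

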